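# Unstack the cuvette kits into their colour-coded trays

### The arm

A 6-joint arm with a two-finger parallel gripper is mounted at the origin on the work surface. World frame = base frame: x ahead of the robot, y to its left, z up, the work surface at z = 0. Lengths are in m, angles in rad, forces in N, time in s.
With the tool pointing down it reaches from about 0.275 to 0.75 m from the base axis. Payload 10.2 kg.
Tool frame: the origin (TCP) lies midway between the tips of the shut fingers; the grasp point (between the pads) lies 19 mm behind it; z points along the fingers, y is the line along which they close (so a half turn about z gives the same grasp; the last joint's range is limited). The gripper opens to 88 mm and grips with 3 to 60 N. Pads are 18 mm wide; open, the fingers measure 123 mm over their backs; the gripper's body (75 mm by 187 mm) begins 45 mm behind the grasp point.
Start: joints at [1.02, 0.313, 1.498, -0, 1.331, -0.223], TCP at [0.169, 0.497, 0.239] pointing down, gripper open.
Joint ranges: [-2.94, 2.94], [-0.97, 2.17], [0.19, 2.56], [-1.23, 4.37], [0.02, 3.11], [-2.88, 2.88]. Speed limits (rad/s): [2.39, 2.39, 3.01, 3.14, 3.14, 3.14].

### API

Orientations are given as a rotation vector (axis times angle).
In Python, from workcell import read_state, grab_frame, finish_job gives the robot as it stands.
- The arm moves only by the tool carry_out, never from a script. Its arguments are lists of equal length, an entry for each row: "claw": the closure, from 0 (fully open) to 1 (shut); "xyz": the shift along the tool's x, y, z in mm, a list of three; "roll": the turn about the tool's z in degrees. In form: {"claw": [claw, ...], "xyz": [[x, y, z], ...], "roll": [roll, ...]}. A call has 1 to 20 rows; each row shifts and turns the commanded pose from where the row before left it, along the tool's axes as they then stand; what a row does not reach is not made up. A row lasts 1/10 s, in which the tool goes at most 50 mm and 8.59 degrees, less where a joint would pass 70% of its speed; a pose out of reach is approached as far as the arm can. A call is refused whole if a number of a shift passes 50 or a number of a turn 8.59, either way. A call with a gripper value outside its range is refused whole. The fingers move at their own pace and stop on an object; "newtons" is the grip in N (left out, the last holds). Time passes only in rows, so rows that do not move let the fingers close. It gives the time, the measured TCP pose, the force, the opening and the grip force at its end, in the units of the state.
- read_state(): the state, without advancing time (a new reading comes with each control period).
- grab_frame(name): name is "side" or "top"; returns a dict with "pixels" (480x640x3 uint8, red, green, blue), "fx", "fy", "cx", "cy" (pixels), "R" (3x3) and "t" (3): a world point X has camera coordinates R X + t. Camera axes: x right, y down, z forward; pixel columns grow to the right and rows downward; lengths in m; the calibration is good to about 2 mm. A picture is of the moment at which its call begins. There is no depth.
- finish_job(): hands the job in; it is judged then, once.
The state is a dict: "t": time; "q": joint angles; "qd": joint speeds; "joint_efforts": joint torques, N m; "tcp_pos": TCP position; "eef_rot": TCP orientation; "wrist_force": force on the tool from outside, world axes, zero at the start; "moment": the same for the moment, N m; "finger_gap": finger opening in m; "gripper_force": force on a finger pad.
Only numpy, scipy, OpenCV 4.12 (cv2) and the standard library are available. Lean on these libraries where they do the work, as an engineer would, in place of code of your own. Each camera call takes 0.05 s, during which the arm holds its last target. There are 200 camera calls.

### The job

A delivery of four cuvette-kit cartons is stacked crosswise on the black mat. Take the stack apart from the top and set each carton gently, right side up, into the spill tray with the floor of its lid's colour, lying flat inside the rim. The vials inside are glass, so do not drop or tip any carton, and leave the beaker and the jar where they stand.

Things in the scene. Friction and masses are not known exactly. Their poses are not given: they have to be found in the camera images.
- carton_blue: Cuvette-kit carton, white below with a blue lid, 110 x 50 x 36 mm (its x, y, z), about 0.16 kg, loose, rigid, closed; at the start it is the top of the stack (third layer), its underside 76 mm above the bench. Origin: centre of its underside; x along its length, y across its width (grip across the 50 mm), z up.
- carton_green: Cuvette-kit carton, white below with a green lid, 110 x 50 x 36 mm (its x, y, z), about 0.16 kg, loose, rigid, closed; at the start it is the middle layer, laid crosswise over both bottom cartons and carrying the blue one; its underside is 40 mm above the bench. Origin: centre of its underside; x along its length, y across its width (grip across the 50 mm), z up.
- carton_red: Cuvette-kit carton, white below with a red lid, 110 x 50 x 36 mm (its x, y, z), about 0.16 kg, loose, rigid, closed; at the start one of the two bottom cartons (red and yellow), parallel, 40 mm apart, on a 4 mm black mat; sides change. Origin: centre of its underside; x along its length, y across its width (grip across the 50 mm), z up.
- carton_yellow: Cuvette-kit carton, white below with a yellow lid, 110 x 50 x 36 mm (its x, y, z), about 0.16 kg, loose, rigid, closed; at the start one of the two bottom cartons (red and yellow), parallel, 40 mm apart, on a 4 mm black mat; sides change. Origin: centre of its underside; x along its length, y across its width (grip across the 50 mm), z up.
- tray_blue: Shallow spill tray with white rim and blue floor, fixed to the bench. Outside 142 x 82 mm (its x, y), inside 134 x 74 mm, so a carton has 12 mm of play on each side; floor 3 mm thick, rim 9 mm above the bench. Origin: centre of its underside, on the bench; x along its length, z up.
- tray_green: Shallow spill tray with white rim and green floor, fixed to the bench. Outside 142 x 82 mm (its x, y), inside 134 x 74 mm, so a carton has 12 mm of play on each side; floor 3 mm thick, rim 9 mm above the bench. Origin: centre of its underside, on the bench; x along its length, z up.
- tray_red: Shallow spill tray with white rim and red floor, fixed to the bench. Outside 142 x 82 mm (its x, y), inside 134 x 74 mm, so a carton has 12 mm of play on each side; floor 3 mm thick, rim 9 mm above the bench. Origin: centre of its underside, on the bench; x along its length, z up.
- tray_yellow: Shallow spill tray with white rim and yellow floor, fixed to the bench. Outside 142 x 82 mm (its x, y), inside 134 x 74 mm, so a carton has 12 mm of play on each side; floor 3 mm thick, rim 9 mm above the bench. Origin: centre of its underside, on the bench; x along its length, z up.
- beaker: Empty clear glass beaker, loose, standing among the trays, 70 mm across, 85 mm high, a bystander. Origin: centre of its underside.
- jar: Amber glass jar with white cap, loose, at the robot's right (-y), 68 mm across, 120 mm high, a bystander. A white photometer on the left (y above 0.34 m, 120 mm high) and a round blue stirrer on the right (near x 0.64, y -0.45 m, 49 mm high) are fixed.
There are look-alikes about, which are no part of the job. Of the things that look like the tray_red, take the one that is farthest to the robot's left at the start.

How it is judged:
By the outcome, as a careful person would: the job done as asked, in the order asked, and still so for the second after the job is handed in, with the robot touching nothing.
It also fails if it takes over 128 s, if anything falls off the work surface, if the arm or the gripper's body presses on something with over 40 N, if the wrist force passes 120 N, or if a joint passes its speed limit or range.

## Working session

There is one attempt and no reset: what is moved stays moved. The work goes in short steps, Python scripts to look and compute and a tool call to move; the robot and the scene stay as the last step left them, time stands still between calls to the robot, and variables do not carry over. Pictures are saved under pics/ and viewed, at most 14 in all, crops included, and the job is handed in when it is done.

Besides the shell and the picture viewer there is one more tool, called after "Emit:" as name([rows], argument=value, ...), one row to a line, values as JSON. carry_out: Moves the arm, as the interface text tells. Its arguments: {"type":"object","properties":{"claw":{"type":"array"},"xyz":{"type":"array"},"roll":{"type":"array"},"newtons":{"type":"number"}},"required":["claw","xyz","roll"]}

```bash
mkdir -p pics; python3 - <<'E'
from workcell import *
import cv2,numpy as np
s=read_state();print({k:np.round(v,3).tolist() for k,v in s.items()})
for n in("top","side"):
    f=grab_frame(n);cv2.imwrite(f"pics/{n}0.png",f["pixels"][:,:,::-1]);print(n,f["fx"],f["fy"],f["cx"],f["cy"],np.round(f["R"],4).tolist(),np.round(f["t"],4).tolist())
E
```

```text
{'t': 0.0, 'q': [1.02, 0.313, 1.498, -0.0, 1.331, -0.223], 'qd': [0.001, 0.001, -0.001, 0.001, -0.0, 0.0], 'joint_efforts': [0.0, -40.222, -25.227, 0.069, 0.035, -0.0], 'tcp_pos': [0.169, 0.497, 0.238], 'eef_rot': [-0.513, -3.099, 0.002], 'wrist_force': [-0.333, -0.242, -1.274], 'moment': [-0.013, 0.017, -0.001], 'gripper_force': 0.0, 'finger_gap': 0.088}
top 535.0367887452917 535.0367887452917 313.69035503232595 246.88106702341287 [[-0.0156, -0.9996, -0.0224], [-0.9987, 0.0167, -0.0477], [0.0481, 0.0216, -0.9986]] [-0.0728, 0.5932, 1.3841]
side 533.4995788226234 533.4995788226234 312.8640277026825 251.11048154877892 [[0.9149, -0.4037, -0.0043], [-0.2586, -0.5778, -0.7742], [0.31, 0.7094, -0.633]] [-0.6006, 0.1483, 1.2439]
```

View pics/top0.png

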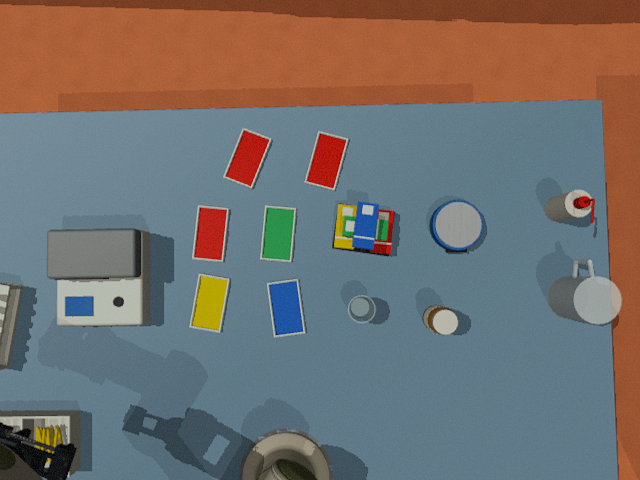

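View pics/side0.png

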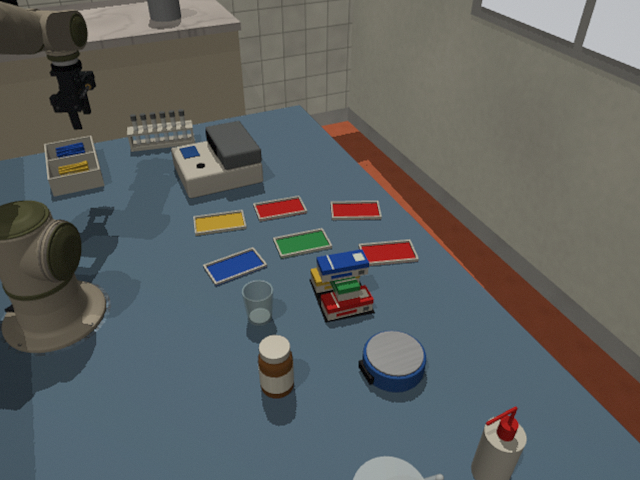

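The top view shows three red trays: A (248,158), B (327,160) and C (211,234). C has the smallest column, so it is farthest to the left (+y) and is tray_red. The other trays are green (279,234), yellow (210,303) and blue (286,307). The stack is at (364,228), the beaker at (361,309) and the jar at (441,320). I'll take close crops next.

```bash
python3 - <<'E'
import cv2
a=cv2.imread("pics/top0.png");b=cv2.imread("pics/side0.png")
cv2.imwrite("pics/c1.png",cv2.resize(a[195:345,180:380],None,fx=4,fy=4,interpolation=cv2.INTER_CUBIC))
c=cv2.resize(a[195:265,325:405],(800,700)[0:2],interpolation=cv2.INTER_CUBIC)[:600]
cv2.imwrite("pics/c2.png",cv2.resize(a[195:265,325:405],None,fx=8,fy=8,interpolation=cv2.INTER_CUBIC))
cv2.imwrite("pics/c3.png",cv2.resize(b[245:325,300:385],None,fx=7,fy=7,interpolation=cv2.INTER_CUBIC))
E
```

```text
(no output)
```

View pics/c1.png

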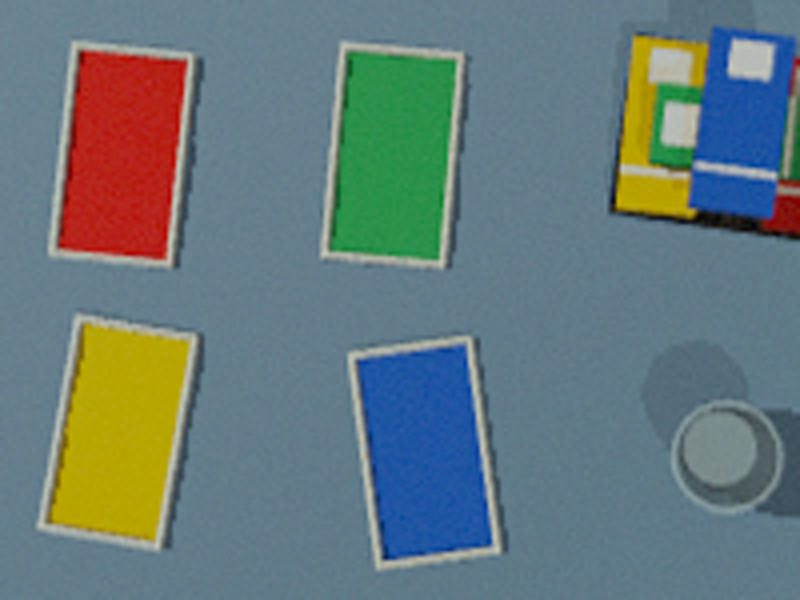

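View pics/c2.png

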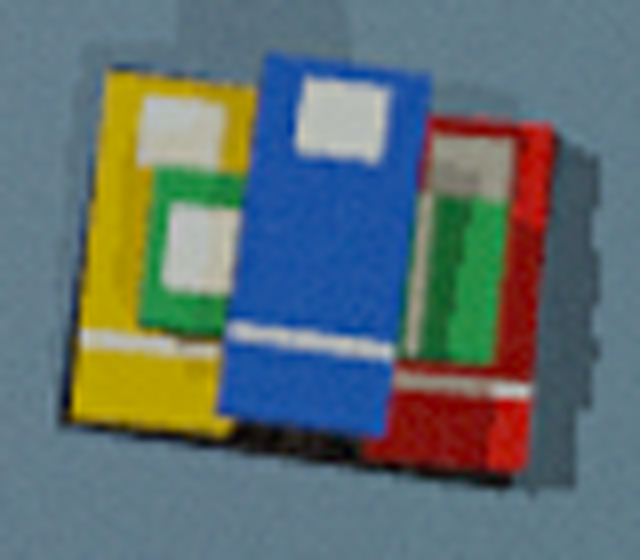

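View pics/c3.png

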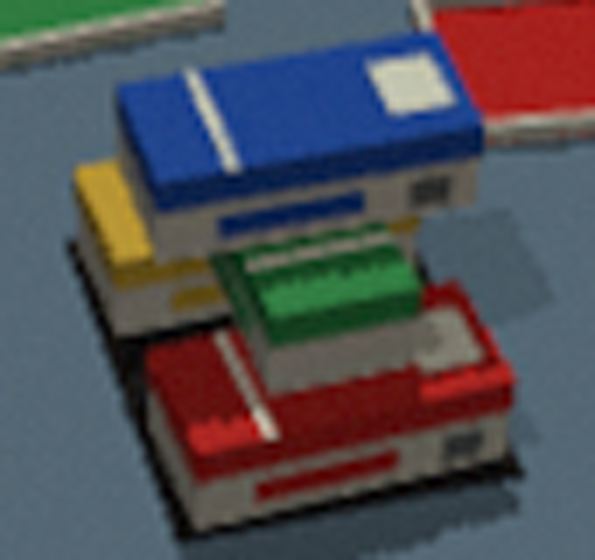

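The crops show the blue lid (label end away from the robot) on top of the green, with yellow on the left and red on the right. I read the lid corners off both crops and will triangulate them. Tray floors I'll segment by colour in both views.

```bash
cat > h.py <<'E'
import cv2,numpy as np
from workcell import *
from scipy.spatial.transform import Rotation as Ro
def P(f):
    return np.array([[f["fx"],0,f["cx"]],[0,f["fy"],f["cy"]],[0,0,1]])@np.c_[f["R"],f["t"]]
def tri(ft,fs,a,b):
    X=cv2.triangulatePoints(P(ft),P(fs),np.float64(a).reshape(-1,2).T,np.float64(b).reshape(-1,2).T);return (X[:3]/X[3]).T
def onz(f,uv,z):
    M=P(f);H=np.c_[M[:,0],M[:,1],M[:,2]*z+M[:,3]]
    return cv2.perspectiveTransform(np.float64(uv).reshape(-1,1,2),np.linalg.inv(H)).reshape(-1,2)
HS={"red":(174,6),"yellow":(20,33),"green":(50,80),"blue":(105,122)}
def blobs(img,c,amin=250):
    h=cv2.cvtColor(img,cv2.COLOR_RGB2HSV);lo,hi=HS[c];H=h[...,0]
    m=((H>=lo)&(H<=hi)) if lo<hi else ((H>=lo)|(H<=hi))
    m=(m&(h[...,1]>165)&(h[...,2]>60)).astype(np.uint8)
    n,_,st,ce=cv2.connectedComponentsWithStats(m);return m,[(ce[i],st[i]) for i in range(1,n) if st[i][4]>amin]
def go(x,y,z,axdeg=None):
    "print shift in tool axes (mm) and roll to put the carton axis (tool x) at axdeg in world"
    s=read_state();R=Ro.from_rotvec(s["eef_rot"]).as_matrix();d=(np.array([x,y,z])-s["tcp_pos"])*1000
    a=np.degrees(np.arctan2(R[1,0],R[0,0]))
    print("tool shift",np.round(R.T@d,1),"tool x at",a.round(1),"" if axdeg is None else "roll %.1f"%(-((axdeg-a+90)%180-90)),"q6",s["q"][5].round(2))
E
python3 - <<'E'
from h import *
ft,fs=grab_frame("top"),grab_frame("side")
T=lambda p:(np.float64(p)+.5)/8-.5+[325,195]
S=lambda p:(np.float64(p)+.5)/7-.5+[300,245]
L={"blue":([(263,54),(432,72),(387,438),(217,415)],[(437,37),(485,125),(157,187),(117,88)]),
"green":([(495,362),(512,193)],[(265,310),(418,275)]),
"red":([(555,125),(525,472),(360,460)],[(513,370),(195,455),(148,348)]),
"yellow":([(70,420),(235,437)],[(75,170),(120,262)])}
for k,(a,b) in L.items(): print(k,tri(ft,fs,T(a),S(b)).round(3).tolist())
for k,z,p in (("blue",.112,L["blue"][0]),("green",.076,[(152,165),(512,193),(495,362),(140,327)]),("red",.04,[(555,125),(525,472),(360,460)]),("yellow",.04,[(107,70),(70,420),(235,437)])):
    print(k,"planar",onz(ft,T(p),z).round(3).tolist())
for c in HS:
    m,bt=blobs(ft["pixels"],c,1200);_,bs=blobs(fs["pixels"],c,500)
    print(c,"top",[(x.round(0).tolist(),s[4]) for x,s in bt],"side",[(x.round(0).tolist(),s[4]) for x,s in bs])
E
```

```text
blue [[0.698, -0.193, 0.107], [0.69, -0.244, 0.11], [0.579, -0.228, 0.11], [0.587, -0.177, 0.109]]
green [[0.602, -0.264, 0.079], [0.654, -0.27, 0.08]]
red [[0.68, -0.289, 0.043], [0.57, -0.278, 0.039], [0.576, -0.226, 0.038]]
yellow [[0.59, -0.134, 0.038], [0.584, -0.186, 0.041]]
blue planar [[0.696, -0.193], [0.69, -0.244], [0.579, -0.228], [0.587, -0.177]]
green planar [[0.667, -0.16], [0.656, -0.272], [0.604, -0.265], [0.616, -0.155]]
red planar [[0.681, -0.29], [0.57, -0.278], [0.575, -0.226]]
yellow planar [[0.702, -0.147], [0.589, -0.133], [0.583, -0.186]]
red top [([247.0, 158.0], np.int32(1295)), ([326.0, 160.0], np.int32(1319)), ([210.0, 233.0], np.int32(1323))] side [([279.0, 207.0], np.int32(518)), ([355.0, 209.0], np.int32(521)), ([388.0, 251.0], np.int32(720)), ([345.0, 302.0], np.int32(548)), ([506.0, 425.0], np.int32(527))]
yellow top [([209.0, 303.0], np.int32(1348))] side [([219.0, 221.0], np.int32(565))]
green top [([278.0, 233.0], np.int32(1291))] side []
blue top [([286.0, 308.0], np.int32(1342))] side [([234.0, 265.0], np.int32(791)), ([341.0, 262.0], np.int32(700)), ([392.0, 377.0], np.int32(689))]
```

```bash
python3 - <<'E'
from h import *
ft,fs=grab_frame("top"),grab_frame("side")
C={"red":((210,233),(279,207)),"yellow":((209,303),(219,221)),"green":((278,233),(302,242)),"blue":((286,308),(234,265))}
for c,(a,b) in C.items():
    m,bt=blobs(ft["pixels"],c,800);ms,bs=blobs(fs["pixels"],c,200)
    pick=lambda B,p:min(B,key=lambda q:np.hypot(*(q[0]-p)))
    t,s=pick(bt,a),pick(bs,b)
    x0,y0,w,h=t[1][:4];pts=np.argwhere(m[y0:y0+h,x0:x0+w])[:,::-1]+[x0,y0]
    W=onz(ft,pts,.003)
    r=cv2.minAreaRect((W*1000).astype(np.float32));(cx,cy),(w_,h_),an=r
    if w_<h_: an+=90
    print(c,"tri",tri(ft,fs,t[0],s[0]).round(3).tolist(),"planar",W.mean(0).round(4),"rect",np.round(r[0],1),np.round(r[1],0),"axis",round(((an+90)%180)-90,1))
go(.638,-.2105,.16,-8)
E
```

```text
red tri [[0.633, 0.191, 0.004]] planar [0.6331 0.1911] rect [633.2 191. ] [ 71. 131.] axis -6.7
yellow tri [[0.45, 0.194, 0.005]] planar [0.4503 0.1946] rect [450.5 194.6] [ 71. 131.] axis -10.5Traceback (most recent call last):
  File "<stdin>", line 7, in <module>
  File "<stdin>", line 6, in <lambda>
ValueError: min() iterable argument is empty
```

```bash
sed -i 's/>165/>140/' h.py; python3 - <<'E'
from h import *
ft,fs=grab_frame("top"),grab_frame("side")
HS["green"]=(45,90)
C={"green":((278,233),(302,242)),"blue":((286,308),(234,265))}
for c,(a,b) in C.items():
    m,bt=blobs(ft["pixels"],c,800);ms,bs=blobs(fs["pixels"],c,100)
    pick=lambda B,p:min(B,key=lambda q:np.hypot(*(q[0]-p)))
    t,s=pick(bt,a),pick(bs,b)
    x0,y0,w,h=t[1][:4];pts=np.argwhere(m[y0:y0+h,x0:x0+w])[:,::-1]+[x0,y0]
    W=onz(ft,pts,.003)
    r=cv2.minAreaRect((W*1000).astype(np.float32));(cx,cy),(w_,h_),an=r
    if w_<h_: an+=90
    print(c,"tri",tri(ft,fs,t[0],s[0]).round(3).tolist(),s[1][4],"planar",W.mean(0).round(4),"rect",np.round(r[0],1),np.round(r[1],0),"axis",round(((an+90)%180)-90,1))
go(.638,-.2105,.16,-8)
E
```

```text
green tri [[0.629, 0.012, 0.004]] 658 planar [0.6297 0.0118] rect [629.7  11.8] [ 70. 131.] axis -5.8
blue tri [[0.433, -0.006, 0.005]] 815 planar [ 0.4341 -0.0066] rect [434.2  -6.5] [131.  71.] axis 7.0
tool shift [-671.8 -518.8   78.7] tool x at 161.2 roll -10.8 q6 -0.22
```

Emit:
carry_out([
  [-12, -9, 0],
  [-24, -19, 0],
  [-36, -28, 0],
  [-36, -28, 0],
  [-36, -28, 0],
  [-36, -28, 0],
  [-36, -28, 0],
  [-36, -28, 0],
  [-36, -28, 0],
  [-36, -28, 0],
  [-36, -28, 0],
  [-36, -28, 0],
  [-36, -28, 0],
  [-36, -28, 0],
  [-36, -28, 0],
  [-36, -28, 0],
  [-36, -28, 0],
  [-36, -28, 0],
  [-36, -28, 0],
  [-24, -15, 0],
], claw=[0, 0, 0, 0, 0, 0, 0, 0, 0, 0, 0, 0, 0, 0, 0, 0, 0, 0, 0, 0], roll=[0, 0, 0, 0, 0, 0, 0, 0, 0, 0, 0, 0, 0, 0, 0, 0, 0, 0, -5.4, -5.4], newtons=15)

```text
t: 2.4
tcp_pos: [0.64, -0.2128, 0.2382]
eef_rot: [-0.217, -3.134, 0.001]
wrist_force: [0.1, -0.6, -0.3]
finger_gap: 0.088
gripper_force: 0.0
```

Emit:
carry_out([
  [0, 0, 20],
  [0, 0, 30],
  [0, 0, 20],
  [0, 0, 9],
  [0, 0, 0],
], claw=[0, 0, 0, 0, 0], roll=[0, 0, 0, 0, 0])

```text
t: 2.9
tcp_pos: [0.6394, -0.2093, 0.159]
eef_rot: [-0.219, -3.132, -0.001]
wrist_force: [-0.8, 0.6, 0.2]
finger_gap: 0.0881
gripper_force: 0.0
```

```bash
python3 -c "
from h import *
go(.638,-.2105,.088,-8)
f=grab_frame('side');cv2.imwrite('pics/s1.png',cv2.resize(f['pixels'][150:350,260:460,::-1],None,fx=3,fy=3))"
```

```text
tool shift [ 1.1 -1.4 71. ] tool x at 172.0 roll -0.0 q6 -1.92
```

View pics/s1.png

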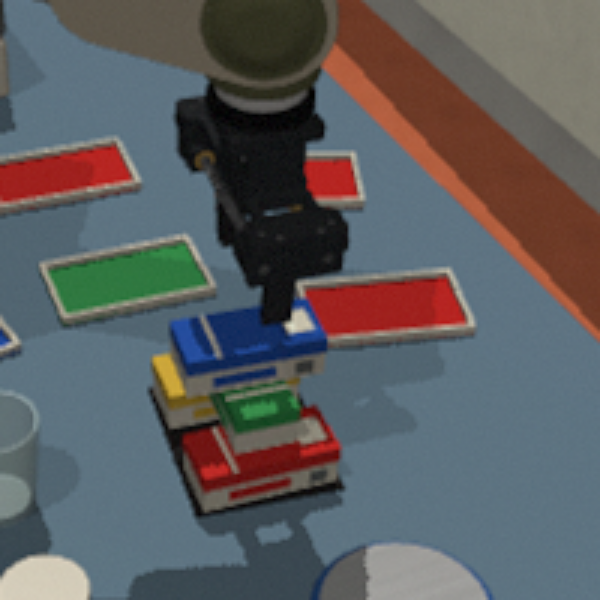

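The gripper is centred over the blue lid, about (260,340) in the crop, with the fingers straddling it. I'll descend and grip.

Emit:
carry_out([
  [1, -1, 15],
  [0, 0, 20],
  [0, 0, 18],
  [0, 0, 12],
  [0, 0, 6],
  [0, 0, 0],
  [0, 0, 0],
  [0, 0, 0],
  [0, 0, 0],
  [0, 0, 0],
  [0, 0, 0],
  [0, 0, 0],
  [0, 0, 0],
  [0, 0, 0],
], claw=[0, 0, 0, 0, 0, 0, 1, 1, 1, 1, 1, 1, 1, 1], roll=[0, 0, 0, 0, 0, 0, 0, 0, 0, 0, 0, 0, 0, 0], newtons=15)

```text
t: 4.35
tcp_pos: [0.6391, -0.2098, 0.0889]
eef_rot: [0.219, 3.134, -0.0]
wrist_force: [-0.8, 0.5, 2.4]
finger_gap: 0.05
gripper_force: 15.0
```

Emit:
carry_out([
  [0, 0, -5],
  [0, 0, -10],
  [0, 0, -20],
  [0, 0, -20],
  [0, 0, -10],
  [0, 0, 0],
], claw=[1, 1, 1, 1, 1, 1], roll=[0, 0, 0, 0, 0, 0])

```text
t: 4.95
tcp_pos: [0.6395, -0.21, 0.1555]
eef_rot: [0.218, 3.131, -0.002]
wrist_force: [-0.0, 0.5, -1.4]
finger_gap: 0.05
gripper_force: 15.0
```

```bash
python3 -c "
from h import *
go(.434,-.0065,.015,7);print(read_state()['wrist_force'],read_state()['finger_gap'])"
```

```text
tool shift [232.2 173.1 139.7] tool x at 172.0 roll -15.0 q6 -1.92
[-0.01449881  0.50364531 -1.42201429] 0.05003783071849819
```

Emit:
carry_out([
  [8, 6, 0],
  [16, 12, 0],
  [24, 18, 0],
  [24, 18, 0],
  [24, 18, 0],
  [24, 18, 0],
  [24, 18, 0],
  [24, 18, 0],
  [24, 18, 0],
  [20, 14, 0],
  [12, 9, 0],
  [8, 6, 0],
  [0, 0, 0],
  [0, 0, 0],
  [0, 0, 0],
  [0, 0, 0],
], claw=[1, 1, 1, 1, 1, 1, 1, 1, 1, 1, 1, 1, 1, 1, 1, 1], roll=[0, 0, 0, 0, 0, 0, 0, 0, 0, 0, 0, 0, -5, -5, -5, 0])

```text
t: 6.55
tcp_pos: [0.4332, -0.0063, 0.1533]
eef_rot: [0.193, -3.135, -0.0]
wrist_force: [-0.1, 0.2, -1.5]
finger_gap: 0.0498
gripper_force: 15.0
```

Emit:
carry_out([
  [0, 0, 15],
  [0, 0, 25],
  [0, 0, 25],
  [0, 0, 20],
  [0, 0, 10],
  [0, 0, 0],
], claw=[1, 1, 1, 1, 1, 1], roll=[0, 0, 0, 0, 0, 0])

```text
t: 7.15
tcp_pos: [0.4328, -0.0061, 0.0578]
eef_rot: [0.19, -3.134, -0.001]
wrist_force: [-0.3, -0.8, -0.2]
finger_gap: 0.0499
gripper_force: 15.0
```

```bash
python3 -c "
from h import *
go(.434,-.0065,.015,7);f=grab_frame('side');cv2.imwrite('pics/s2.png',cv2.resize(f['pixels'][150:310,160:360,::-1],None,fx=3,fy=3))"
```

```text
tool shift [-1.3 -0.6 42.8] tool x at -173.1 roll -0.1 q6 -1.98
```

View pics/s2.png

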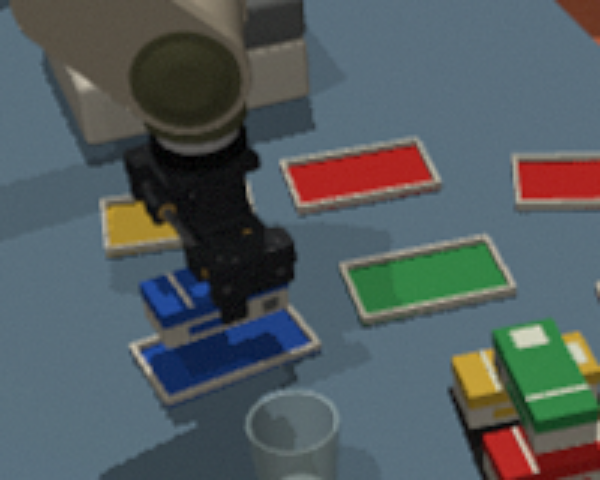

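The blue carton hangs level over the blue tray, about (215,350) in the crop. Green still sits squarely on the stack. Lowering slowly.

Emit:
carry_out([
  [-1, 0, 10],
  [0, 0, 12],
  [0, 0, 8],
  [0, 0, 5],
  [0, 0, 3],
  [0, 0, 1],
  [0, 0, 1],
  [0, 0, 0.5],
  [0, 0, 0],
  [0, 0, 0],
], claw=[1, 1, 1, 1, 1, 1, 1, 1, 1, 1], roll=[0, 0, 0, 0, 0, 0, 0, 0, 0, 0])

```text
t: 8.2
tcp_pos: [0.4344, -0.0061, 0.0184]
eef_rot: [-0.192, 3.135, -0.0]
wrist_force: [0.1, -0.5, -1.0]
finger_gap: 0.0497
gripper_force: 15.0
```

Emit:
carry_out([
  [0, 0, 1],
  [0, 0, 0.5],
  [0, 0, 0.5],
  [0, 0, 0],
  [0, 0, 0],
], claw=[1, 1, 1, 1, 1], roll=[0, 0, 0, 0, 0])

```text
t: 8.7
tcp_pos: [0.4343, -0.0061, 0.0162]
eef_rot: [0.192, -3.136, 0.0]
wrist_force: [0.4, 0.1, -1.5]
finger_gap: 0.0499
gripper_force: 15.0
```

Emit:
carry_out([
  [0, 0, 0.5],
  [0, 0, 0.5],
  [0, 0, 0],
  [0, 0, 0],
], claw=[1, 1, 1, 1], roll=[0, 0, 0, 0])

```text
t: 9.1
tcp_pos: [0.4344, -0.0061, 0.0158]
eef_rot: [-0.192, 3.136, -0.0]
wrist_force: [-2.9, 1.0, 9.8]
finger_gap: 0.0497
gripper_force: 15.0
```

Emit:
carry_out([
  [0, 0, 0],
  [0, 0, 0],
  [0, 0, 0],
  [0, 0, -5],
  [0, 0, -20],
  [0, 0, -40],
  [0, 0, -45],
  [0, 0, -25],
  [0, 0, 0],
], claw=[0.4, 0.25, 0.25, 0.25, 0.25, 0.25, 0.25, 0.25, 0.25], roll=[0, 0, 0, 0, 0, 0, 0, 0, 0])

```text
t: 10.0
tcp_pos: [0.4357, -0.0064, 0.1534]
eef_rot: [-0.192, 3.129, -0.004]
wrist_force: [0.8, 0.6, 0.1]
finger_gap: 0.0662
gripper_force: 0.0
```

```bash
python3 -c "
from h import *
go(.636,-.213,.1,84);print(read_state()['finger_gap'])"
```

```text
tool shift [-173.2 -229.4   55.1] tool x at -173.0 roll -77.0 q6 -1.98
0.06616355863110346
```

Emit:
carry_out([
  [-8, -10, 0],
  [-16, -20, 0],
  [-20, -27, 0],
  [-20, -27, 0],
  [-20, -27, 0],
  [-20, -27, 0],
  [-20, -27, 0],
  [-20, -27, 0],
  [-15, -20, 0],
  [-9, -12, 0],
  [-5, -5, 0],
], claw=[0.25, 0.25, 0.25, 0.25, 0.25, 0.25, 0.25, 0.25, 0.25, 0.25, 0.25], roll=[0, 0, 0, 0, 0, 0, 0, 0, 0, 0, 0])

```text
t: 11.1
tcp_pos: [0.634, -0.2137, 0.1473]
eef_rot: [0.19, -3.133, -0.003]
wrist_force: [-0.9, 0.2, -0.6]
finger_gap: 0.066
gripper_force: 0.0
```

Emit:
carry_out([
  [0, 0, 0],
  [0, 0, 0],
  [0, 0, 0],
  [0, 0, 0],
  [0, 0, 0],
  [0, 0, 0],
  [0, 0, 0],
  [0, 0, 0],
  [0, 0, 0],
  [0, 0, 0],
  [0, 0, 0],
  [0, 0, 0],
  [0, 0, 0],
  [0, 0, 15],
  [0, 0, 20],
  [0, 0, 10],
  [0, 0, 0],
], claw=[0.1, 0.1, 0.1, 0.1, 0.1, 0.1, 0.1, 0.1, 0.1, 0.1, 0.1, 0.1, 0.1, 0.1, 0.1, 0.1, 0.1], roll=[8, 8, 8, 8, 8, 8, 8, 8, 8, 8, 8, 8, 7, 0, 0, 0, 0])

```text
t: 12.8
tcp_pos: [0.6331, -0.2118, 0.1029]
eef_rot: [-2.331, -2.1, 0.002]
wrist_force: [-0.1, -0.1, -0.3]
finger_gap: 0.0795
gripper_force: 0.0
```

```bash
python3 -c "
from h import *
go(.636,-.213,.052,84);f=grab_frame('side');cv2.imwrite('pics/s3.png',cv2.resize(f['pixels'][150:330,180:440,::-1],None,fx=3,fy=3))"
```

```text
tool shift [-1.   3.2 50.9] tool x at 84.0 roll 0.0 q6 -0.39
```

View pics/s3.png

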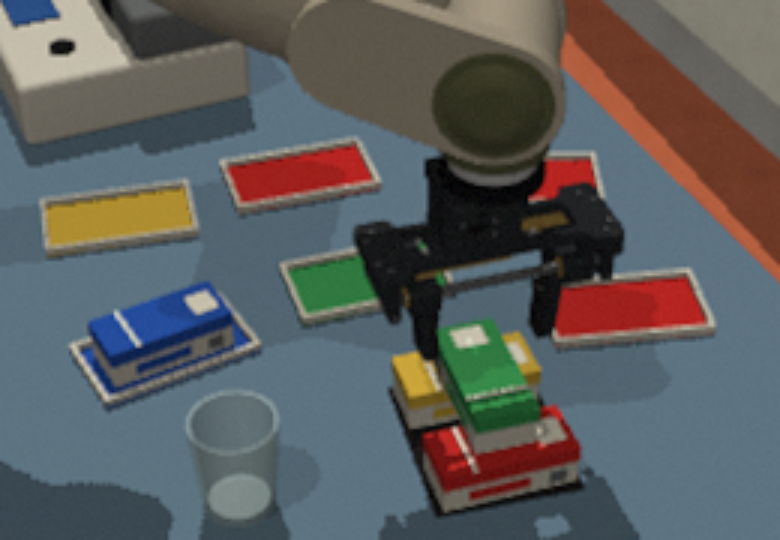

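Blue lies inside its tray, and the fingers straddle the green carton at (490,370). Gripping green.

Emit:
carry_out([
  [-1, 3, 5],
  [0, 0, 15],
  [0, 0, 15],
  [0, 0, 10],
  [0, 0, 6],
  [0, 0, 0],
  [0, 0, 0],
  [0, 0, 0],
  [0, 0, 0],
  [0, 0, 0],
  [0, 0, 0],
  [0, 0, 0],
  [0, 0, 0],
], claw=[0.1, 0.1, 0.1, 0.1, 0.1, 0.1, 1, 1, 1, 1, 1, 1, 1], roll=[0, 0, 0, 0, 0, 0, 0, 0, 0, 0, 0, 0, 0], newtons=15)

```text
t: 14.15
tcp_pos: [0.6368, -0.2136, 0.0546]
eef_rot: [2.334, 2.102, -0.0]
wrist_force: [-3.3, 1.3, 5.4]
finger_gap: 0.0497
gripper_force: 15.0
```

Emit:
carry_out([
  [0, 0, -4],
  [0, 0, -10],
  [0, 0, -20],
  [0, 0, -30],
  [0, 0, -20],
  [0, 0, -10],
  [0, 0, 0],
], claw=[1, 1, 1, 1, 1, 1, 1], roll=[0, 0, 0, 0, 0, 0, 0])

```text
t: 14.85
tcp_pos: [0.6373, -0.2137, 0.1496]
eef_rot: [2.333, 2.101, 0.001]
wrist_force: [-0.4, -0.1, -2.4]
finger_gap: 0.0501
gripper_force: 15.0
```

```bash
python3 -c "
from h import *
go(.630,.012,.016,-5.8)"
```

```text
tool shift [223.8 -31.1 133.3] tool x at 84.0 roll 89.8 q6 -0.39
```

Emit:
carry_out([
  [8, -1, 0],
  [16, -2, 0],
  [24, -3, 0],
  [26, -4, 0],
  [26, -4, 0],
  [26, -4, 0],
  [26, -4, 0],
  [26, -4, 0],
  [20, -2, 0],
  [14, -2, 0],
  [8, -1, 0],
  [4, 0, 0],
], claw=[1, 1, 1, 1, 1, 1, 1, 1, 1, 1, 1, 1], roll=[0, 0, 0, 0, 0, 0, 0, 0, 0, 0, 0, 0])

```text
t: 16.05
tcp_pos: [0.6291, 0.0132, 0.1479]
eef_rot: [-2.333, -2.103, 0.001]
wrist_force: [1.1, -0.0, -1.7]
finger_gap: 0.0497
gripper_force: 15.0
```

Emit:
carry_out([
  [0, 0, 0],
  [0, 0, 0],
  [0, 0, 0],
  [0, 0, 0],
  [0, 0, 0],
  [0, 0, 0],
  [0, 0, 0],
  [0, 0, 0],
  [0, 0, 0],
  [0, 0, 0],
  [0, 0, 0],
  [0, 0, 0],
  [0, 0, 15],
  [0, 0, 25],
  [0, 0, 25],
  [0, 0, 15],
  [0, 0, 10],
  [0, 0, 0],
], claw=[1, 1, 1, 1, 1, 1, 1, 1, 1, 1, 1, 1, 1, 1, 1, 1, 1, 1], roll=[-4, -8, -8, -8, -8, -8, -8, -8, -8, -8, -8, -6, 0, 0, 0, 0, 0, 0])

```text
t: 17.85
tcp_pos: [0.629, 0.0122, 0.0573]
eef_rot: [-0.164, -3.136, -0.0]
wrist_force: [-0.2, 0.1, -1.2]
finger_gap: 0.0496
gripper_force: 15.0
```

```bash
python3 -c "
from h import *
go(.630,.012,.0175,-5.8);f=grab_frame('side');cv2.imwrite('pics/s4.png',cv2.resize(f['pixels'][150:330,180:440,::-1],None,fx=3,fy=3))"
```

```text
tool shift [-1.1 -0.1 39.8] tool x at 174.0 roll -0.2 q6 -1.63
```

View pics/s4.png

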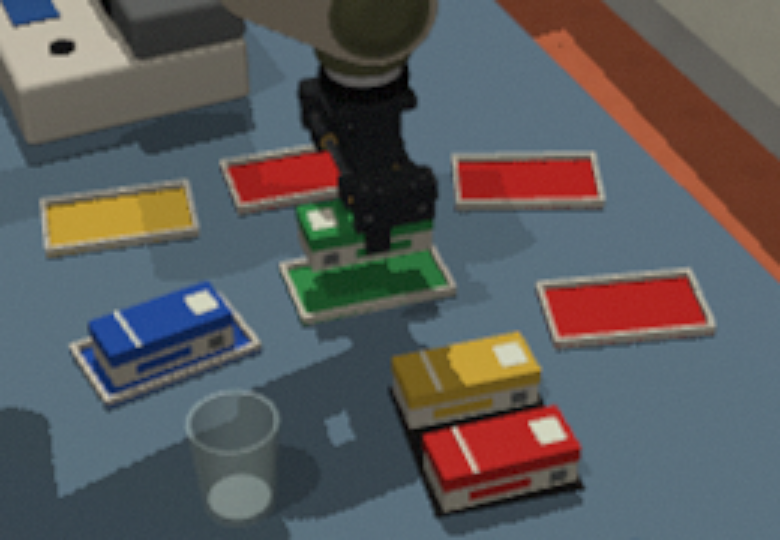

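Green is level above its tray at (365,270). Yellow (465,375) and red (500,455) have not moved. Lowering.

Emit:
carry_out([
  [-1, 0, 10],
  [0, 0, 12],
  [0, 0, 8],
  [0, 0, 5],
  [0, 0, 2],
  [0, 0, 1],
  [0, 0, 0.5],
  [0, 0, 0.5],
  [0, 0, 0],
  [0, 0, 0],
], claw=[1, 1, 1, 1, 1, 1, 1, 1, 1, 1], roll=[0, 0, 0, 0, 0, 0, 0, 0, 0, 0])

```text
t: 18.9
tcp_pos: [0.6304, 0.0124, 0.0194]
eef_rot: [0.164, 3.137, -0.0]
wrist_force: [1.0, 0.6, -1.4]
finger_gap: 0.0498
gripper_force: 15.0
```

Emit:
carry_out([
  [0, 0, 1],
  [0, 0, 0.5],
  [0, 0, 0.5],
  [0, 0, 0],
  [0, 0, 0],
], claw=[1, 1, 1, 1, 1], roll=[0, 0, 0, 0, 0])

```text
t: 19.4
tcp_pos: [0.6304, 0.0124, 0.0176]
eef_rot: [0.164, 3.137, -0.0]
wrist_force: [-2.5, 0.9, 4.3]
finger_gap: 0.0495
gripper_force: 15.0
```

Emit:
carry_out([
  [0, 0, 0],
  [0, 0, 0],
  [0, 0, 0],
  [0, 0, -5],
  [0, 0, -20],
  [0, 0, -30],
  [0, 0, -30],
  [0, 0, -15],
  [0, 0, 0],
], claw=[0.4, 0.25, 0.25, 0.25, 0.25, 0.25, 0.25, 0.25, 0.25], roll=[0, 0, 0, 0, 0, 0, 0, 0, 0])

```text
t: 20.3
tcp_pos: [0.6314, 0.0122, 0.1199]
eef_rot: [0.164, 3.133, -0.001]
wrist_force: [0.3, 0.2, -0.8]
finger_gap: 0.0659
gripper_force: 0.0
```

```bash
python3 -c "
from h import *
go(.628,-.258,.016,-6.5);go(.6425,-.1665,.016,-6.5)
f=grab_frame('top');cv2.imwrite('pics/t5.png',cv2.resize(f['pixels'][195:270,260:405,::-1],None,fx=5,fy=5,interpolation=cv2.INTER_CUBIC))"
```

```text
tool shift [ -24.2 -269.1  104.1] tool x at 174.0 roll 0.5 q6 -1.63
tool shift [ -29.1 -176.6  104. ] tool x at 174.0 roll 0.5 q6 -1.63
```

View pics/t5.png

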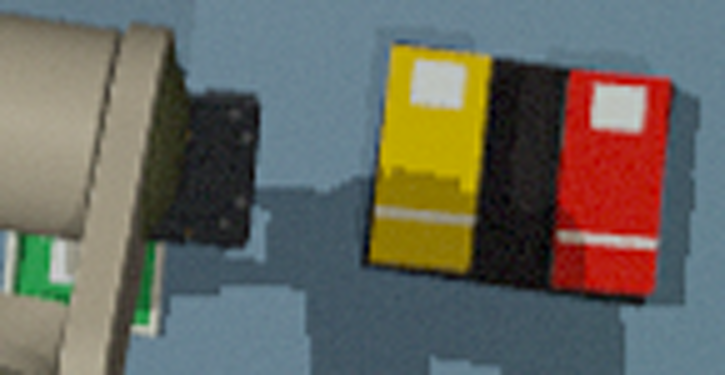

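Both bottom cartons are fully visible now, with yellow centred at (430,158) and red at (612,184) in the crop. I move over yellow and refine.

Emit:
carry_out([
  [-2, -10, 0],
  [-4, -22, 0],
  [-4, -26, 0],
  [-5, -28, 0],
  [-5, -28, 0],
  [-4, -26, 0],
  [-3, -20, 0],
  [-2, -12, 0],
  [0, -5, 0],
  [0, 0, 10],
  [0, 0, 20],
  [0, 0, 10],
  [0, 0, 0],
], claw=[0.2, 0.2, 0.2, 0.2, 0.2, 0.2, 0.2, 0.2, 0.2, 0.2, 0.2, 0.2, 0.2], roll=[0, 0, 0, 0, 0, 0, 0, 0, 0, 0, 0, 0, 0])

```text
t: 21.65
tcp_pos: [0.64, -0.1655, 0.0753]
eef_rot: [-0.162, -3.134, -0.002]
wrist_force: [0.2, -0.0, -0.2]
finger_gap: 0.0705
gripper_force: 0.0
```

```bash
python3 -c "
from h import *
f=grab_frame('top')
p=(np.array([(391,43),(493,53),(468,273),(369,263),(569,70),(672,79),(655,299),(552,287)])+.5)/5-.5+[260,195]
W=onz(f,p,.04)
for w in (W[:4],W[4:]):
  d=w[0]+w[1]-w[2]-w[3];print(w.mean(0).round(4),np.degrees(np.arctan2(d[1],d[0])))
go(*W[:4].mean(0),.017,-7)"
```

```text
[ 0.6425 -0.1658] -7.130677583226769
[ 0.6276 -0.2584] -5.669173880000502
tool shift [-1.9  0.3 59.7] tool x at 174.1 roll 1.1 q6 -1.9
```

Emit:
carry_out([
  [-2, 0, 8],
  [0, 0, 14],
  [0, 0, 16],
  [0, 0, 12],
  [0, 0, 6],
  [0, 0, 4],
  [0, 0, 0],
  [0, 0, 0],
  [0, 0, 0],
  [0, 0, 0],
  [0, 0, 0],
  [0, 0, 0],
  [0, 0, 0],
], claw=[0.2, 0.2, 0.2, 0.2, 0.2, 0.2, 0.2, 1, 1, 1, 1, 1, 1], roll=[0.5, 0, 0, 0, 0, 0, 0, 0, 0, 0, 0, 0, 0], newtons=15)

```text
t: 23.0
tcp_pos: [0.6429, -0.1669, 0.0177]
eef_rot: [0.178, 3.136, -0.0]
wrist_force: [-1.0, 1.2, 3.9]
finger_gap: 0.0498
gripper_force: 15.0
```

Emit:
carry_out([
  [0, 0, -4],
  [0, 0, -10],
  [0, 0, -25],
  [0, 0, -35],
  [0, 0, -30],
  [0, 0, -15],
  [0, 0, 0],
], claw=[1, 1, 1, 1, 1, 1, 1], roll=[0, 0, 0, 0, 0, 0, 0])

```text
t: 23.7
tcp_pos: [0.6434, -0.1672, 0.1383]
eef_rot: [0.177, 3.133, -0.002]
wrist_force: [0.3, 0.7, -2.3]
finger_gap: 0.0499
gripper_force: 15.0
```

```bash
python3 -c "
from h import *
go(.450,.1945,.016,-10.5)"
```

```text
tool shift [233.4 337.7 121.1] tool x at 173.5 roll 4.0 q6 -1.89
```

Emit:
carry_out([
  [6, 8, 0],
  [12, 17, 0],
  [18, 26, 0],
  [20, 30, 0],
  [20, 30, 0],
  [20, 30, 0],
  [20, 30, 0],
  [20, 30, 0],
  [20, 30, 0],
  [20, 30, 0],
  [20, 28, 0],
  [16, 22, 0],
  [11, 15, 0],
  [7, 8, 0],
  [3, 4, 0],
  [0, 0, 0],
], claw=[1, 1, 1, 1, 1, 1, 1, 1, 1, 1, 1, 1, 1, 1, 1, 1], roll=[0, 0, 0, 0, 0, 0, 0, 0, 0, 0, 0, 0, 0, 0, 0, 4])

```text
t: 25.3
tcp_pos: [0.4488, 0.1953, 0.1356]
eef_rot: [-0.288, -3.127, 0.001]
wrist_force: [0.6, 0.2, -1.1]
finger_gap: 0.0498
gripper_force: 15.0
```

Emit:
carry_out([
  [0, 0, 12],
  [0, 0, 22],
  [0, 0, 25],
  [0, 0, 15],
  [0, 0, 8],
  [0, 0, 0],
], claw=[1, 1, 1, 1, 1, 1], roll=[0, 0, 0, 0, 0, 0])

```text
t: 25.9
tcp_pos: [0.4489, 0.1948, 0.0529]
eef_rot: [-0.286, -3.126, 0.001]
wrist_force: [0.9, -0.4, -1.6]
finger_gap: 0.0503
gripper_force: 15.0
```

```bash
python3 -c "
from h import *
go(.450,.1945,.0167,-10.5);f=grab_frame('side');cv2.imwrite('pics/s6.png',cv2.resize(f['pixels'][150:330,180:440,::-1],None,fx=3,fy=3))"
```

```text
tool shift [-1.3 -0.  36.2] tool x at 169.5 roll 0.0 q6 -1.22
```

View pics/s6.png

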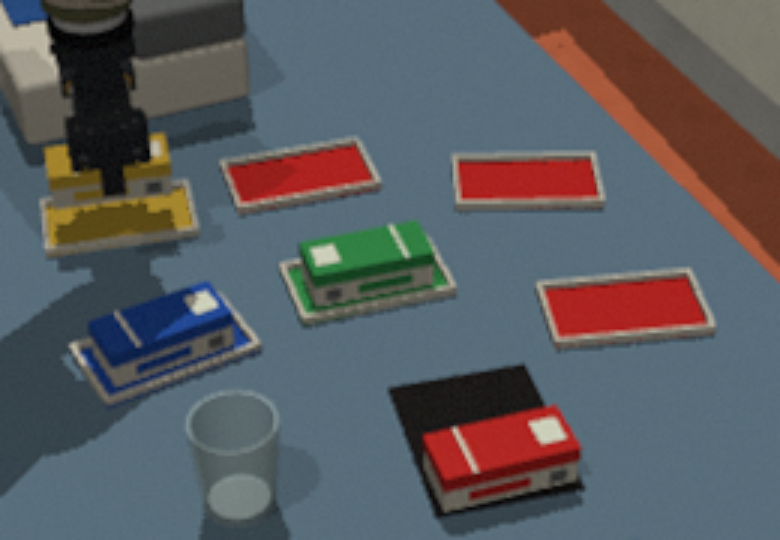

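Yellow hangs level over its tray at (115,215). Green and blue lie flat, and red is still on the mat. Lowering.

Emit:
carry_out([
  [-1, 0, 10],
  [0, 0, 11],
  [0, 0, 7],
  [0, 0, 4],
  [0, 0, 2],
  [0, 0, 1],
  [0, 0, 0.5],
  [0, 0, 0.5],
  [0, 0, 0],
  [0, 0, 0],
], claw=[1, 1, 1, 1, 1, 1, 1, 1, 1, 1], roll=[0, 0, 0, 0, 0, 0, 0, 0, 0, 0])

```text
t: 26.95
tcp_pos: [0.4504, 0.1951, 0.0183]
eef_rot: [0.287, 3.128, 0.0]
wrist_force: [-0.5, 0.2, -1.4]
finger_gap: 0.05
gripper_force: 15.0
```

Emit:
carry_out([
  [0, 0, 0.5],
  [0, 0, 0.5],
  [0, 0, 0],
  [0, 0, 0],
], claw=[1, 1, 1, 1], roll=[0, 0, 0, 0])

```text
t: 27.35
tcp_pos: [0.4504, 0.1951, 0.0172]
eef_rot: [-0.287, -3.128, 0.0]
wrist_force: [0.6, 0.1, -1.5]
finger_gap: 0.0499
gripper_force: 15.0
```

Emit:
carry_out([
  [0, 0, 0.5],
  [0, 0, 0.5],
  [0, 0, 0],
  [0, 0, 0],
], claw=[1, 1, 1, 1], roll=[0, 0, 0, 0])

```text
t: 27.75
tcp_pos: [0.4504, 0.1951, 0.0167]
eef_rot: [0.287, 3.128, -0.0]
wrist_force: [-2.0, -0.9, 5.1]
finger_gap: 0.0499
gripper_force: 15.0
```

Emit:
carry_out([
  [0, 0, 0],
  [0, 0, 0],
  [0, 0, 0],
  [0, 0, -5],
  [0, 0, -20],
  [0, 0, -35],
  [0, 0, -35],
  [0, 0, -20],
  [0, 0, 0],
], claw=[0.4, 0.25, 0.25, 0.25, 0.25, 0.25, 0.25, 0.25, 0.25], roll=[0, 0, 0, 0, 0, 0, 0, 0, 0])

```text
t: 28.65
tcp_pos: [0.4516, 0.1953, 0.134]
eef_rot: [0.286, 3.123, 0.002]
wrist_force: [0.1, -0.7, -0.8]
finger_gap: 0.0665
gripper_force: 0.0
```

```bash
python3 -c "
from h import *
go(.6276,-.2584,.017,-6)"
```

```text
tool shift [-254.9 -414.4  117.5] tool x at 169.5 roll -4.5 q6 -1.22
```

Emit:
carry_out([
  [-8, -12, 0],
  [-14, -24, 0],
  [-18, -30, 0],
  [-18, -30, 0],
  [-18, -30, 0],
  [-18, -30, 0],
  [-18, -30, 0],
  [-18, -30, 0],
  [-18, -30, 0],
  [-18, -30, 0],
  [-18, -30, 0],
  [-18, -30, 0],
  [-18, -30, 0],
  [-17, -26, 0],
  [-11, -14, 0],
  [-6, -7, 0],
  [-1, -1, 0],
  [0, 0, 0],
], claw=[0.2, 0.2, 0.2, 0.2, 0.2, 0.2, 0.2, 0.2, 0.2, 0.2, 0.2, 0.2, 0.2, 0.2, 0.2, 0.2, 0.2, 0.2], roll=[0, 0, 0, 0, 0, 0, 0, 0, 0, 0, 0, 0, 0, 0, 0, 0, -4.5, 0])

```text
t: 30.45
tcp_pos: [0.6253, -0.2587, 0.1299]
eef_rot: [-0.163, -3.136, -0.002]
wrist_force: [-0.5, -0.4, 0.5]
finger_gap: 0.0707
gripper_force: 0.0
```

Emit:
carry_out([
  [0, 0, 12],
  [0, 0, 25],
  [0, 0, 15],
  [0, 0, 8],
  [0, 0, 0],
], claw=[0.2, 0.2, 0.2, 0.2, 0.2], roll=[0, 0, 0, 0, 0])

```text
t: 30.95
tcp_pos: [0.6253, -0.258, 0.0699]
eef_rot: [-0.164, -3.135, -0.002]
wrist_force: [-0.3, 0.7, -0.0]
finger_gap: 0.0709
gripper_force: 0.0
```

```bash
python3 -c "
from h import *
go(.6276,-.2584,.017,-6)"
```

```text
tool shift [-2.4 -0.2 52.9] tool x at 174.0 roll -0.0 q6 -2.03
```

Emit:
carry_out([
  [-2, 0, 8],
  [0, 0, 15],
  [0, 0, 15],
  [0, 0, 10],
  [0, 0, 5],
  [0, 0, 0],
  [0, 0, 0],
  [0, 0, 0],
  [0, 0, 0],
  [0, 0, 0],
  [0, 0, 0],
  [0, 0, 0],
], claw=[0.2, 0.2, 0.2, 0.2, 0.2, 0.2, 1, 1, 1, 1, 1, 1], roll=[0, 0, 0, 0, 0, 0, 0, 0, 0, 0, 0, 0], newtons=15)

```text
t: 32.15
tcp_pos: [0.628, -0.2587, 0.0188]
eef_rot: [0.164, 3.137, -0.001]
wrist_force: [-0.9, 0.3, 5.1]
finger_gap: 0.0501
gripper_force: 15.0
```

Emit:
carry_out([
  [0, 0, -4],
  [0, 0, -10],
  [0, 0, -25],
  [0, 0, -35],
  [0, 0, -30],
  [0, 0, -15],
  [0, 0, 0],
], claw=[1, 1, 1, 1, 1, 1, 1], roll=[0, 0, 0, 0, 0, 0, 0])

```text
t: 32.85
tcp_pos: [0.6284, -0.259, 0.1393]
eef_rot: [0.164, 3.134, -0.003]
wrist_force: [-0.5, -0.1, -3.0]
finger_gap: 0.0499
gripper_force: 15.0
```

```bash
python3 -c "
from h import *
go(.633,.191,.016,-6.7)"
```

```text
tool shift [ 42.7 448.2 122.5] tool x at 174.0 roll 0.7 q6 -2.03
```

Emit:
carry_out([
  [1, 8, 0],
  [2, 16, 0],
  [3, 26, 0],
  [3, 30, 0],
  [3, 30, 0],
  [3, 30, 0],
  [3, 30, 0],
  [3, 30, 0],
  [3, 30, 0],
  [3, 30, 0],
  [3, 30, 0],
  [3, 30, 0],
  [3, 30, 0],
  [3, 28, 0],
  [2, 26, 0],
  [1, 20, 0],
  [1, 14, 0],
  [0, 8, 0],
  [0, 3, 0],
  [0, 0, 0],
], claw=[1, 1, 1, 1, 1, 1, 1, 1, 1, 1, 1, 1, 1, 1, 1, 1, 1, 1, 1, 1], roll=[0, 0, 0, 0, 0, 0, 0, 0, 0, 0, 0, 0, 0, 0, 0, 0, 0, 0, 0.7, 0])

```text
t: 34.85
tcp_pos: [0.6317, 0.1923, 0.137]
eef_rot: [-0.184, -3.136, 0.0]
wrist_force: [0.3, 0.2, -2.1]
finger_gap: 0.0499
gripper_force: 15.0
```

Emit:
carry_out([
  [0, 0, 12],
  [0, 0, 22],
  [0, 0, 25],
  [0, 0, 15],
  [0, 0, 8],
  [0, 0, 0],
], claw=[1, 1, 1, 1, 1, 1], roll=[0, 0, 0, 0, 0, 0])

```text
t: 35.45
tcp_pos: [0.6315, 0.1921, 0.0543]
eef_rot: [-0.184, -3.135, 0.0]
wrist_force: [0.2, -0.1, -1.5]
finger_gap: 0.0499
gripper_force: 15.0
```

```bash
python3 -c "
from h import *
go(.633,.191,.0178,-6.7);f=grab_frame('side');cv2.imwrite('pics/s7.png',cv2.resize(f['pixels'][150:330,180:440,::-1],None,fx=3,fy=3))"
```

```text
tool shift [-1.6 -0.9 36.5] tool x at 173.3 roll -0.0 q6 -1.34
```

View pics/s7.png

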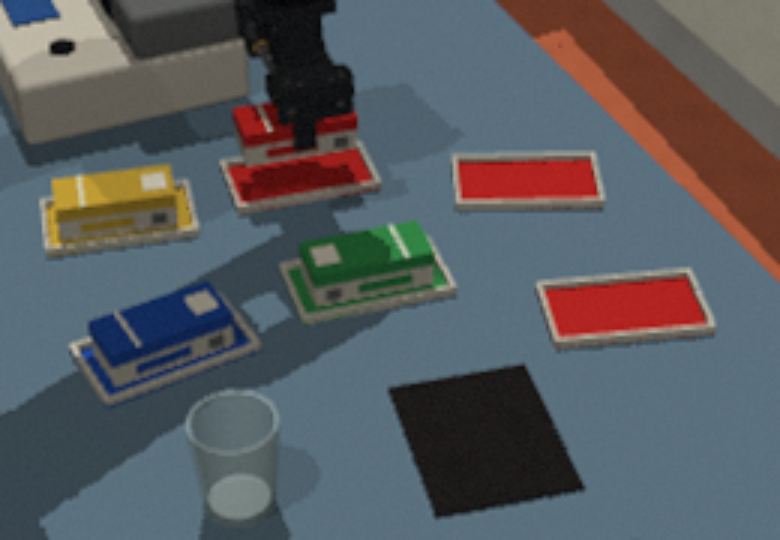

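Red is level over the leftmost red tray at (300,180). The other three lie flat in their trays and the beaker is untouched. Lowering.

Emit:
carry_out([
  [-1, -1, 10],
  [0, 0, 11],
  [0, 0, 7],
  [0, 0, 4],
  [0, 0, 2],
  [0, 0, 1],
  [0, 0, 0.5],
  [0, 0, 0.5],
  [0, 0, 0],
  [0, 0, 0],
], claw=[1, 1, 1, 1, 1, 1, 1, 1, 1, 1], roll=[0, 0, 0, 0, 0, 0, 0, 0, 0, 0])

```text
t: 36.5
tcp_pos: [0.6327, 0.1913, 0.0194]
eef_rot: [0.183, 3.136, 0.0]
wrist_force: [-0.1, -0.1, -1.9]
finger_gap: 0.05
gripper_force: 15.0
```

Emit:
carry_out([
  [0, 0, 0.5],
  [0, 0, 0.5],
  [0, 0, 0],
  [0, 0, 0],
], claw=[1, 1, 1, 1], roll=[0, 0, 0, 0])

```text
t: 36.9
tcp_pos: [0.6327, 0.1913, 0.0182]
eef_rot: [0.183, 3.136, 0.0]
wrist_force: [-0.2, -0.6, -1.7]
finger_gap: 0.0495
gripper_force: 15.0
```

Emit:
carry_out([
  [0, 0, 0.5],
  [0, 0, 0.5],
  [0, 0, 0],
  [0, 0, 0],
], claw=[1, 1, 1, 1], roll=[0, 0, 0, 0])

```text
t: 37.3
tcp_pos: [0.6328, 0.1913, 0.0178]
eef_rot: [0.183, 3.136, -0.0]
wrist_force: [-3.8, -0.4, 5.8]
finger_gap: 0.0497
gripper_force: 15.0
```

Emit:
carry_out([
  [0, 0, 0],
  [0, 0, 0],
  [0, 0, 0],
  [0, 0, -5],
  [0, 0, -20],
  [0, 0, -35],
  [0, 0, -40],
  [0, 0, -40],
  [0, 0, -20],
  [0, 0, 0],
  [0, 0, 0],
], claw=[0.4, 0.25, 0.25, 0.25, 0.25, 0.25, 0.25, 0.25, 0.25, 0.25, 0.25], roll=[0, 0, 0, 0, 0, 0, 0, 0, 0, 0, 0])

```text
t: 38.4
tcp_pos: [0.6324, 0.1913, 0.1765]
eef_rot: [-0.183, -3.135, 0.0]
wrist_force: [0.4, -0.1, 0.9]
finger_gap: 0.066
gripper_force: 0.0
```

```bash
python3 -c "
from h import *
f=grab_frame('side');cv2.imwrite('pics/s8.png',cv2.resize(f['pixels'][170:410,180:440,::-1],None,fx=2.5,fy=2.5))"
```

```text
(no output)
```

View pics/s8.png

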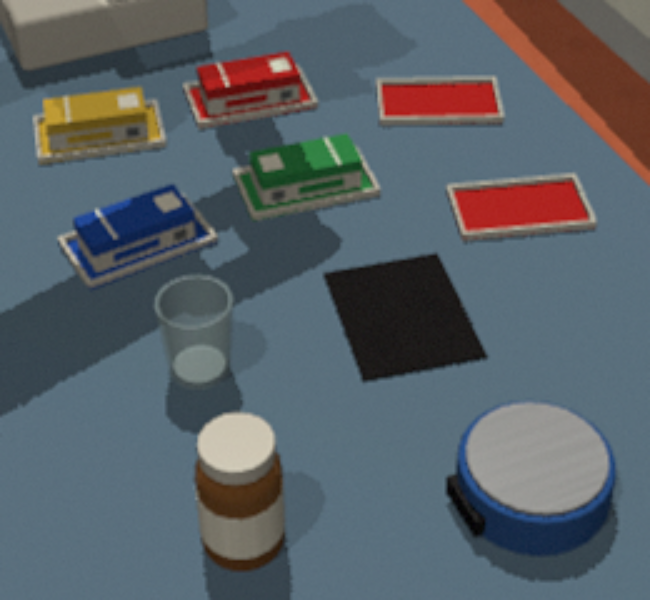

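All four cartons lie flat inside their trays: red (250,90), yellow (97,125), green (305,175) and blue (137,232). The beaker and jar are where they were.

```bash
python3 -c "
from workcell import *
print(finish_job())"
```

```text
the job is handed in; nothing more can be done
None
```

All four cartons lie flat and right side up in the trays of their lid colours (red in the leftmost red tray), the beaker and jar stand where they were, and the job was handed in after about 38 s of the 128 s.

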